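Clear the doorway of the appliance garage and shut it

ROBOT

A 6-joint arm with a two-finger parallel gripper is mounted at the origin on the work surface. World frame = base frame: x ahead of the robot, y to its left, z up, the work surface at z = 0. Lengths are in m, angles in rad, forces in N, time in s.
With the tool pointing down it reaches from about 0.4 to 0.825 m from the base axis. Payload 7 kg.
Tool frame: the origin (TCP) lies midway between the tips of the shut fingers; the grasp point (between the pads) lies arm.hold_point_z behind it (arm.hold_point_z is the distance from the TCP to the grasp point, in m); z points along the fingers, y is the line along which they close (so a half turn about z gives the same grasp; the last joint's range is limited). The gripper opens to 88 mm and grips with 3 to 60 N. Pads are 19 mm wide; open, the fingers measure 130 mm over their backs; the gripper's body (78 mm by 193 mm) begins 47 mm behind the grasp point.
Start: joints at [-0.832, 0.359, 0.012, 0, -1.224, -0.288], TCP at [0.294, -0.608, 0.227] pointing down, gripper open.
Joint ranges: [-3.07, 3.07], [-1.43, 2.12], [-1.02, 1.25], [-3.03, 1.67], [-3.05, -0], [-3.03, 3.03]. Speed limits (rad/s): [2.39, 2.39, 3.01, 3.14, 3.14, 3.14].

INTERFACE

Orientations are given as [roll, pitch, yaw] about the fixed x, y, z axes, in that order (R = Rz(yaw) Ry(pitch) Rx(roll)).
In Python, from station import arm gives the robot as it stands.
- The arm moves only by the shell command python3 -m crank 'ROWS' [OPENING] [FORCE]. ROWS is JSON, a list that holds one entry, the list of rows, each a list of 4 numbers: the shift along the tool's x, y, z in units of 25 mm (1.0 is 25 mm), then the turn about the tool's z in units of 5 degrees (1.0 is 5 degrees). A call has 1 to 12 rows; each row is the pose to reach, as a shift and turn from the pose commanded when the call began, along the tool's axes at that moment; what a row does not reach only later rows make up. A row lasts 1/8 s, in which the tool goes at most 62.5 mm and 10.7 degrees, less where a joint would pass 70% of its speed; a pose out of reach is approached as far as the arm can. A call with a gripper value outside its range is refused whole. OPENING is the closure, from 0 (fully open) to 1 (shut), set as the call begins (- or left out, the last holds). The fingers move at their own pace and stop on an object; FORCE is the grip in N (left out, the last holds). Time passes only in rows, so rows that repeat a pose let the fingers close. It gives the time, the measured TCP pose, the force, the opening and the grip force at its end, in the units of the state.
- arm.get_state(): the state, without advancing time (a new reading comes with each control period).
- arm.grab_frame(name): name is "scene" or "top" or "wrist"; returns (picture, depth): 420x560x3 uint8, red, green, blue; 420x560 float32, m along the optical axis (not along the pixel's ray), 0 where there is no reading.
- arm.get_calibration(name): a dict with "mtx" (3x3 intrinsics, pixels), "R" (3x3) and "t" (3): a world point X has camera coordinates R X + t; the wrist camera has in their place "mount" (4x4, takes a point from camera to tool coordinates, whose origin is the TCP and whose axes are the flange's). Camera axes: x right, y down, z forward; pixel columns grow to the right and rows downward; lengths in m; the calibration is good to about 2 mm. A picture is of the moment at which its call begins: read the wrist's pose just before it. get_calibration takes no time and is no camera call.
- arm.job_done(): hands the job in; it is judged then, once.
Trained networks look in the newest picture that a camera, given by its name, has taken for a name from the list of things; names that differ only in an ending like _2 or _b are one class to them, and where a whole thing is asked for, a point or a joint stands for the part that bears it (a point fixed in the world has none). Each returns a list of dicts, best first, with "score" (0 to 1); they miss things now and then, are a little off and sometimes report something else, mostly with a low value. They report only what shows in the picture. A call takes as long as a camera call. They do not tell look-alikes from the thing itself.
- arm.recognise(thing, camera): "extent" ([left, top, width, height] in pixels, round what is visible of it).
- arm.trace(thing, camera): "mask" (420x560 bool, what is visible of it) and "extent" ([left, top, width, height] in pixels, round what is visible of it).
The state is a dict: "t": time; "q": joint angles; "qd": joint speeds; "joint_efforts": joint torques, N m; "eef_pos": TCP position; "ee_rot": TCP orientation; "force": force on the tool from outside, world axes, zero at the start; "moment": the same for the moment, N m; "width": finger opening in m; "gripper_force": force on a finger pad.
Only numpy, scipy, OpenCV 4.12 (cv2) and the standard library are available. Lean on these libraries where they do the work, as an engineer would, in place of code of your own. Each camera call takes 0.05 s, during which the arm holds its last target. There are 200 camera calls.

TASK

The little counter-top cabinet by the fridge cannot be shut because a glass jar and a green scraper are in the way of its door. Set the jar upright on the round cork trivet, then draw the scraper out, lay it down flat on the wooden board and let go to change your hold, and then stand it in the grey processor bowl, blade down, leaning on the rim with the handle end sticking out. Finally push the cabinet door fully shut; keep the jar from tipping, and leave the bowl and everything else where it stands.

Things in the scene. Friction and masses are not known exactly. Their poses are not given: they have to be found in the camera images.
- jar_mid (a point): closed clear glass jar with a red lid, 62 mm diameter, 120 mm tall, about 0.4 kg, standing upright on the counter in the sweep of the cabinet door and in front of the scraper's blade; the point is the jar's centre, 60 mm above its underside; z along its axis
- scraper_blade (a point): centre of the flat parallel-sided blade of the green hard scraper, 9 mm above its underside. The scraper is one rigid piece 200 mm long, about 110 g; its x axis runs from blade to handle, z up as it lies. Blade: 72 mm long, 46 mm wide, 12 mm thick (2 to 14 mm above the underside), its end 36 mm in -x of this point. At the start it lies flat on the counter with the blade sticking out of the cabinet doorway by roughly 100 to 125 mm and the rest under the cabinet roof
- scraper_mid (a point): half-way point of the scraper's 200 mm length, 64 mm in +x of the blade's centre, 9 mm above its underside
- scraper_handle (a point): grasp point on the scraper's handle, 129 mm in +x of the blade's centre and 35 mm short of the handle end; the handle is a bar 22 mm wide and 18 mm high, the point is at half its height
- scraper_tip (a point): the free end of the scraper's blade, 100 mm in -x of the half-way point
- scraper_end (a point): the end of the scraper's handle, 100 mm in +x of the half-way point
- scraper: the whole green scraper; origin under its half-way point, on the underside, same axes
- jar: the whole jar; origin at the centre of its underside
- trivet_top (a point): centre of the top of a round flat cork trivet, 140 mm diameter, 8 mm thick, fixed to the counter; it lies left or right of the cabinet
- board_top (a point): centre of the top of a wooden board, 240 mm along its x, 110 mm along its y, 12 mm thick, fixed to the counter
- bowl: grey plastic open food processor bowl, round, 140 mm outer diameter at the rim (128 mm at the foot), 90 mm high, wall 4 mm, floor 6 mm thick, 0.55 kg, loose, with a D handle reaching 105 mm from its axis on its -x side (towards the robot); origin at the centre of its underside, z up; it stands on the other side of the cabinet from the trivet
- garage: small counter-top cabinet (appliance garage), white sides and pale wooden roof, 240 mm wide (its y), 200 mm deep (its x), 162 mm high, no floor of its own: the counter is the floor; open front on its -x side, 100 mm from its origin; fixed; origin at the centre of its underside
- garage_door (a joint): angle of the cabinet's green door, 0 shut, growing as it opens towards the robot (-x of the cabinet), upright hinge on the cabinet's left (+y) edge, up to 1.9 rad; light friction, stays where it is left, no latch
- garage_door_hinge (a point): point on the hinge axis of the door, at the left edge of the doorway, in the plane of the door's outer face (115 mm in -x of the cabinet's origin when shut). The door is a flat panel 220 mm wide (from the hinge), 14 mm thick, from 6 to 148 mm above the counter. Shut, it runs from the hinge in the cabinet's -y direction; open by angle a it is turned clockwise as seen from above by a. Its outer face (to -x when shut, to the left when open) carries the knob
- garage_door_handle (a point): grip point of the door's knob, 35 mm out from the outer face of the door, 190 mm from the hinge axis and 118 mm above the counter; the knob is small, and the door can be pushed on its bare face between knob and hinge
- spatula: bystander: steel spatula, 200 mm, flat on the counter at the right front; leave alone
- pusher: bystander: clear feed-chute pusher, 118 mm tall, flange 72 mm diameter, left of the cabinet; leave alone
- mug: bystander: blue mug, 90 mm tall, right of the cabinet; leave alone
- mill: bystander: dark wooden mill, 155 mm tall, at the right; leave alone
- tin: bystander: tin with an orange band, 74 mm diameter, 110 mm tall, far left; leave alone
- dish: bystander: white dish, 110 mm diameter, 45 mm tall, left front; leave alone
Mind the look-alikes: they are no part of the job. What is shaped like the bowl but red is not meant. Of the things that look like the jar, take the one that is farthest from the robot's base at the start.

How it is judged:
By the outcome, as a careful person would: the job done as asked, in the order asked, and still so for the second after the job is handed in, with the robot touching nothing.
It also fails if it takes over 72 s, if anything falls off the work surface, if the arm or the gripper's body presses on something with over 40 N, if the wrist force passes 120 N, or if a joint passes its speed limit or range.

## Working session

There is one attempt and no reset: what is moved stays moved. The work goes in short steps, Python scripts to look and compute and a shell command to move; the robot and the scene stay as the last step left them, time stands still between calls to the robot, and variables do not carry over. Pictures are saved under pics/ and viewed, at most 10 in all, crops included, and the job is handed in when it is done.

```bash
ls; mkdir -p pics; python3 - <<'E'
from station import arm
import cv2,numpy as np
print(arm.hold_point_z, arm.get_state())
for n in ["scene","top"]:
    p,d=arm.grab_frame(n); cv2.imwrite(f"pics/{n}0.png",p[:,:,::-1]); np.savez(f"pics/{n}0.npz",p=p,d=d)
    c=arm.get_calibration(n); print(n,c)
E
```

```text
pics
0.0188 {'t': 0.0, 'q': array([-8.31889264e-01,  3.59371516e-01,  1.10515901e-02, -3.71679059e-04,
       -1.22410047e+00, -2.88103723e-01]), 'qd': array([6.43135107e-04, 4.96247502e-04, 7.95216274e-04, 4.95168558e-04,
       3.73743438e-05, 1.16045613e-03]), 'joint_efforts': array([ 9.60592624e-04, -5.82714808e+01,  2.93067062e+01,  6.99717969e+00,
        7.08267806e-03, -1.63276868e-04]), 'eef_pos': array([ 0.29385501, -0.60712523,  0.22562559]), 'ee_rot': array([ 3.13993624e+00, -1.26500601e-04, -2.69091579e+00]), 'force': array([-0.44791706, -0.48281687,  0.13233358]), 'moment': array([ 0.05352003, -0.00065048,  0.00746699]), 'gripper_force': 0.0, 'width': 0.08765769707899361}
scene {'mtx': array([[408.32214139,   0.        , 275.49892861],
       [  0.        , 408.32214139, 207.03116075],
       [  0.        ,   0.        ,   1.        ]]), 'R': array([[-0.96995776, -0.24324014, -0.0040214 ],
       [-0.19478823,  0.78643887, -0.58614967],
       [ 0.14573772, -0.5677571 , -0.81019281]]), 't': array([0.50678359, 0.14314452, 1.16056874])}
top {'mtx': array([[491.58181352,   0.        , 279.28463158],
       [  0.        , 491.58181352, 207.00019115],
       [  0.        ,   0.        ,   1.        ]]), 'R': array([[-0.02173138, -0.9996509 ,  0.01502724],
       [-0.99397006,  0.01998716, -0.10781479],
       [ 0.1074768 , -0.01727959, -0.99405742]]), 't': array([-0.00474332,  0.51738585,  1.70575331])}
```

View pics/scene0.png

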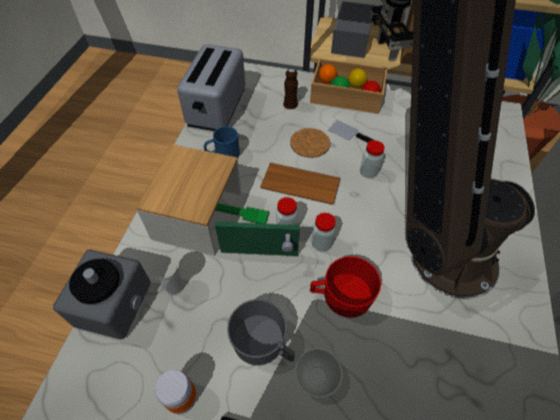

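View pics/top0.png

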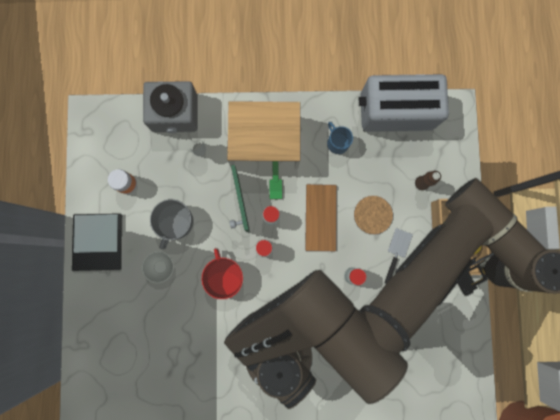

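```bash
cat > h.py <<'E'
from station import arm
import cv2,numpy as np
def cam_to_world(n,uv,dep):
    c=arm.get_calibration(n); K=c["mtx"]
    uv=np.atleast_2d(uv).astype(float); dep=np.atleast_1d(dep)
    P=np.c_[(uv[:,0]-K[0,2])/K[0,0],(uv[:,1]-K[1,2])/K[1,1],np.ones(len(uv))]*dep[:,None]
    return (P-c["t"])@c["R"]
def cloud(n,d,mask):
    v,u=np.nonzero(mask&(d>0)); return cam_to_world(n,np.c_[u,v],d[v,u])
def at_z(n,uv,z):
    a=cam_to_world(n,uv,np.ones(len(np.atleast_2d(uv)))); b=cam_to_world(n,uv,2*np.ones(len(np.atleast_2d(uv))))
    s=((z-a[:,2])/(b-a)[:,2])[:,None]; return a+s*(b-a)
def proj(n,X):
    c=arm.get_calibration(n); X=np.atleast_2d(X)@c["R"].T+c["t"]; X=X@c["mtx"].T; return X[:,:2]/X[:,2:]
E
python3 - <<'E'
from h import *
np.set_printoptions(precision=4,suppress=True)
P,d=arm.grab_frame("top")
for n in ["jar","scraper","trivet_top","board_top","bowl","garage","garage_door","pusher","mug","spatula","mill","tin","dish"]:
    for r in arm.trace(n,"top"):
        if r["score"]<.3: continue
        X=cloud("top",d,r["mask"]); 
        z=np.percentile(X[:,2],95); T=X[X[:,2]>z-.01]
        (c,s,a)=cv2.minAreaRect((T[:,:2]*1000).astype(np.float32))
        print(n,round(r["score"],2),r["extent"],"med",np.median(X,0),"ztop %.3f"%z,"rect",np.array(c),np.array(s),round(a,1))
E
```

```text
jar 0.78 [345.5, 266.0, 20.6, 19.4] med [ 0.2726 -0.2596  0.1167] ztop 0.125 rect [ 270.5672 -267.6916] [53.7267 51.586 ] 42.1
jar 0.75 [255.5, 240.0, 16.8, 19.1] med [0.3714 0.0398 0.1185] ztop 0.125 rect [371.9525  41.2541] [49.7321 52.7254] 88.9
jar 0.63 [260.3, 206.8, 21.2, 20.0] med [0.4785 0.0146 0.1181] ztop 0.125 rect [483.828   14.5342] [51.7144 51.674 ] 16.8
jar 0.42 [192.7, 146.3, 14.8, 7.8] med [0.7142 0.2565 0.0549] ztop 0.112 rect [711.061  254.3141] [12.2785 42.9268] 22.4
trivet_top 0.6 [352.2, 196.6, 37.7, 40.2] med [ 0.4842 -0.3511  0.0072] ztop 0.014 rect [ 481.6709 -351.061 ] [134.1375 135.6332] 22.2
board_top 0.85 [305.4, 183.5, 33.6, 68.6] med [ 0.4737 -0.1633  0.0111] ztop 0.018 rect [ 477.6093 -164.5991] [112.8238 238.1967] 87.5
bowl 0.72 [147.2, 197.8, 47.8, 51.2] med [0.4764 0.3694 0.0091] ztop 0.089 rect [475.6705 355.3145] [140.7518 138.8996] 24.6
bowl 0.61 [225.7, 101.2, 73.6, 132.8] med [0.7439 0.0434 0.1608] ztop 0.167 rect [756.165   31.4906] [239.6598 201.0567] 89.1
bowl 0.57 [202.4, 247.5, 41.8, 52.0] med [0.2719 0.1908 0.0078] ztop 0.089 rect [273.42
[... 1108 characters left out ...]
7 0.3702 0.0094] ztop 0.089 rect [475.2398 356.0343] [138.2831 139.4385] 25.5
mill 0.69 [417.7, 173.5, 24.1, 16.8] med [ 0.5896 -0.52    0.0999] ztop 0.150 rect [ 594.3873 -530.3287] [38.9887 35.083 ] 20.8
mill 0.5 [108.2, 169.8, 30.7, 25.0] med [0.6071 0.5163 0.1044] ztop 0.114 rect [611.0393 527.12  ] [66.6571 66.4566] 9.1
tin 0.8 [109.9, 167.9, 26.9, 27.0] med [0.607  0.5147 0.1047] ztop 0.114 rect [611.412  525.1119] [66.5728 62.3863] 8.4
tin 0.71 [353.7, 195.0, 38.2, 43.4] med [ 0.4846 -0.3506  0.0072] ztop 0.014 rect [ 484.4852 -350.6871] [133.5644 134.143 ] 25.7
dish 0.82 [139.6, 253.0, 35.7, 30.9] med [0.3162 0.414  0.0185] ztop 0.046 rect [314.9339 408.0637] [108.4873 105.9596] 88.7
```

Look-alikes for the jar in the top view are (271,214), (264,248) and (357,277). The first, at world (0.482, 0.015), is farthest from the base and stands in front of the blade at (276,187). The grey bowl is at (172,220); the red one at (222,278) is not meant. Next I'll check the choice in a crop and refine the scraper and door poses.

```bash
python3 - <<'E'
from h import *
np.set_printoptions(precision=4,suppress=True)
z=np.load("pics/top0.npz"); P,d=z["p"],z["d"]
hsv=cv2.cvtColor(P,cv2.COLOR_RGB2HSV)
m=np.zeros(d.shape,bool); m[150:205,262:292]=1
g=m&(hsv[...,0]>45)&(hsv[...,0]<80)&(hsv[...,1]>120)
X=cloud("top",d,g); X=X[X[:,2]<.04]
print("scraper n",len(X),X.min(0),X.max(0))
for lo in np.arange(.54,.7,.015):
    s=X[(X[:,0]>=lo)&(X[:,0]<lo+.015)]
    if len(s): print("%.3f"%lo,len(s),s[:,1].min().round(4),s[:,1].max().round(4),s[:,2].mean().round(4))
r=arm.trace("garage_door","top") if 0 else None
v=cv2.fitEllipse
p,_=arm.grab_frame("scene")
zs=np.load("pics/scene0.npz"); ps,ds=zs["p"],zs["d"]
c=ps[150:290,180:400]; cv2.imwrite("pics/crop0.png",cv2.resize(c[:,:,::-1],None,fx=3.4,fy=3.4,interpolation=cv2.INTER_CUBIC))
print(proj("scene",[[.482,.0145,.12],[.372,.041,.12],[.272,-.266,.12]]))
for r in arm.trace("scraper","scene")[:1]:
    X=cloud("scene",ds,r["mask"]); X=X[X[:,2]<.04]; print("sc scraper",r["score"],r["extent"],X.min(0),X.max(0),cv2.minAreaRect((X[:,:2]*1000).astype(np.float32)))
for r in arm.trace("jar","scene")[:3]:
    X=cloud("scene",ds,r["mask"]);X=X[X[:,2]>.115]; print("jar",r["score"],r["extent"],X.mean(0))
for r in arm.trace("bowl","scene")[:3]:
    X=cloud("scene",ds,r["mask"]);X=X[(X[:,2]>.083)&(X[:,2]<.095)]; print("bowl",r["score"],r["extent"],cv2.minEnclosingCircle((X[:,:2]*1000).astype(np.float32)))
E
```

```text
scraper n 199 [ 0.5536 -0.0204  0.0018] [0.6345 0.0164 0.0276]
0.540 4 -0.019 0.0129 0.0158
0.555 46 -0.0195 0.0164 0.0122
0.570 42 -0.0198 0.0126 0.0115
0.585 40 -0.02 0.0123 0.0126
0.600 40 -0.0204 0.012 0.0124
0.615 21 -0.0169 0.0081 0.0139
0.630 6 -0.0066 0.0007 0.0135
[[288.2905 203.5196]
 [326.0611 219.1916]
 [375.519  145.3702]]
sc scraper 0.57 [212.1, 202.7, 57.8, 19.3] [ 0.5494 -0.0242 -0.0042] [0.7113 0.0263 0.0222] ((630.2658081054688, 2.0604095458984375), (162.46275329589844, 49.391170501708984), 1.5225436687469482)
jar 0.75 [279.1, 197.4, 19.4, 26.6] [0.4859 0.0202 0.1183]
jar 0.63 [314.2, 215.2, 23.9, 38.2] [0.3734 0.0468 0.1183]
jar 0.6 [214.7, 205.3, 55.8, 17.5] [nan nan nan]
bowl 0.69 [310.1, 254.8, 70.6, 64.7] ((277.2298889160156, 186.3502960205078), 70.40887451171875)
bowl 0.64 [226.0, 300.5, 69.1, 65.4] ((477.89581298828125, 358.98052978515625), 70.22053527832031)<stdin>:21: RuntimeWarning: Mean of empty slice.
  ret = um.true_divide(
```

View pics/crop0.png

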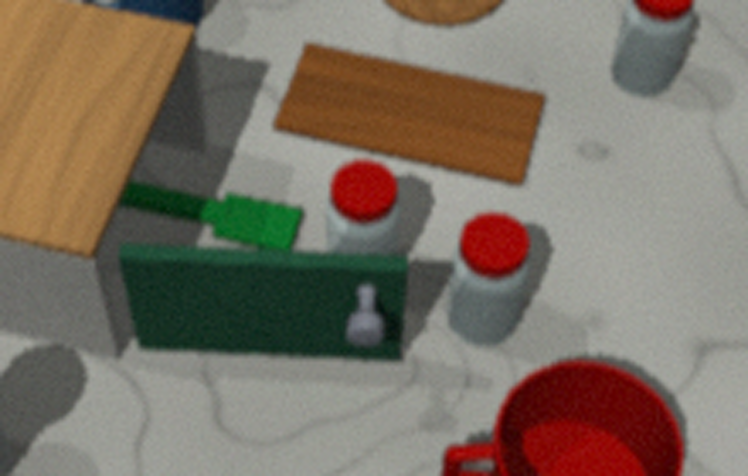

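The crop shows the target jar's lid at crop (365,190), right in front of the green blade at (260,222). The second jar, at (492,245), is nearer the robot, so the choice is confirmed.

```bash
cat > go.py <<'E'
# usage: go.py x y z yawdeg -> shift units (tool x,y,z) and turn units from current pose
import sys,numpy as np
from station import arm
s=arm.get_state(); p=np.array(s["eef_pos"]); r,pi,y=s["ee_rot"]
cx,sx=np.cos(y),np.sin(y)
R=np.array([[cx,sx,0],[sx,-cx,0],[0,0,-1]])  # columns tool axes, tool down
a=list(map(float,sys.argv[1:]))
for k in range(0,len(a),4):
    t=np.array(a[k:k+3]); dy=(np.radians(a[k+3])-y+np.pi)%(2*np.pi)-np.pi
    print("rows",((R.T@(t-p))/.025).round(2), "turn %.2f"%(-np.degrees(dy)/5))
print("now",p.round(4),"yaw %.1f"%np.degrees(y),"w %.4f gf %.1f"%(s["width"],s["gripper_force"]),"t",s["t"],"F",np.round(s["force"],1),"q",np.round(s["q"],2))
E
python3 go.py .484 .017 .226 -70  .484 .017 .066 -70
```

```text
rows [-17.72  19.18   0.02] turn -16.83
rows [-17.72  19.18   6.42] turn -16.83
now [ 0.294  -0.6075  0.2265] yaw -154.2 w 0.0877 gf 0.0 t 1.0 F [0.2 0.2 0.1] q [-0.83  0.36  0.01  0.   -1.22 -0.29]
```

```bash
python3 -m crank '[[[-1.5,1.6,0,-1.4],[-3,3.2,0,-2.8],[-4.4,4.8,0,-4.2],[-5.9,6.4,0,-5.6],[-7.4,8,0,-7],[-8.9,9.6,0,-8.4],[-10.3,11.2,0,-9.8],[-11.8,12.8,0,-11.2],[-13.3,14.4,0,-12.6],[-15.2,16.4,0,-14.7],[-16.8,18.2,0,-16.8],[-17.72,19.18,0,-16.83]]]' 0; python3 go.py .484 .017 .15 -70  .484 .017 .066 -70
```

```text
t: 2.5
eef_pos: [0.4844, 0.0197, 0.2269]
ee_rot: [-3.141, 0.0, -1.217]
force: [0.6, -0.3, -0.4]
width: 0.0874
gripper_force: 0.0
rows [0.09 0.05 3.08] turn 0.05
rows [0.09 0.05 6.44] turn 0.05
now [0.4844 0.0197 0.2269] yaw -69.8 w 0.0874 gf 0.0 t 2.5 F [ 0.6 -0.3 -0.4] q [ 0.45  0.04 -0.39  0.   -1.14 -0.09]
```

```bash
cat > w.py <<'E'
from h import *
np.set_printoptions(precision=4,suppress=True)
def wrist():
    s=arm.get_state(); p,d=arm.grab_frame("wrist"); c=arm.get_calibration("wrist")
    y=s["ee_rot"]
    Rz=cv2.Rodrigues(np.array([0,0,y[2]]))[0]@cv2.Rodrigues(np.array([0,y[1],0.]))[0]@cv2.Rodrigues(np.array([y[0],0.,0]))[0]
    return p,d,c["mtx"],c["mount"],Rz,np.array(s["eef_pos"])
def wcloud(d,K,M,R,t,mask):
    v,u=np.nonzero(mask&(d>0)); z=d[v,u]
    P=np.c_[(u-K[0,2])/K[0,0]*z,(v-K[1,2])/K[1,1]*z,z]
    return (P@M[:3,:3].T+M[:3,3])@R.T+t
E
python3 - <<'E'
from w import *
p,d,K,M,R,t=wrist(); cv2.imwrite("pics/w1.png",p[:,:,::-1])
hsv=cv2.cvtColor(p,cv2.COLOR_RGB2HSV); full=np.ones(d.shape,bool)
red=((hsv[...,0]<8)|(hsv[...,0]>172))&(hsv[...,1]>150)
X=wcloud(d,K,M,R,t,full); v,u=np.nonzero(d>0); rr=red[v,u]
A=X[rr&(X[:,2]>.1)]; 
n,l,st,ce=cv2.connectedComponentsWithStats(red.astype(np.uint8))
for k in range(1,n):
    if st[k,4]>200:
        B=wcloud(d,K,M,R,t,l==k); B=B[B[:,2]>.105]
        if len(B)>50: print("red",st[k],ce[k],cv2.minEnclosingCircle((B[:,:2]*1000).astype(np.float32)),B.mean(0))
g=(hsv[...,0]>45)&(hsv[...,0]<80)&(hsv[...,1]>120)
G=wcloud(d,K,M,R,t,g); G=G[(G[:,2]<.035)&(G[:,1]<.06)]; print("green",len(G)); 
if len(G): print(G.min(0),G.max(0),cv2.minAreaRect((G[:,:2]*1000).astype(np.float32)))
E
```

```text
red [ 249  170   59   59 2687] [278.3089 199.1824] ((486.6182556152344, 14.262022972106934), 27.131736755371094) [0.487  0.0131 0.1195]
red [348 234  57  42 559] [371.0465 248.263 ] ((399.3954162597656, 11.414031982421875), 49.54110336303711) [0.3878 0.0273 0.1207]
green 4138
[ 0.5501 -0.0265  0.0065] [0.7425 0.0186 0.0215] ((646.2808227539062, -4.193408966064453), (44.90684509277344, 192.43838500976562), 89.75745391845703)
```

View pics/w1.png

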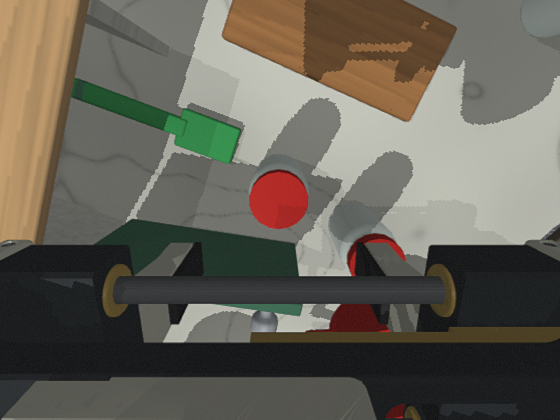

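The wrist view shows the target lid at (278,199), with the green blade at (208,135) beside it and clear room for the fingers. Descending to grip.

```bash
python3 -m crank '[[[0.17,0,1.5,0],[0.17,0,3.3,0],[0.17,0,5,0],[0.17,0,6.1,0],[0.17,0,6.44,0],[0.17,0,6.44,0]]]' 0 && python3 -m crank '[[[0,0,0,0],[0,0,0,0],[0,0,0,0],[0,0,0,0],[0,0,0,0],[0,0,0,0]]]' 1 30 && python3 -m crank '[[[0,0,-0.3,0],[0,0,-0.8,0],[0,0,-1.8,0],[0,0,-3,0],[0,0,-3.6,0],[0,0,-3.6,0]]]'; python3 go.py .483 -.350 .156 -70 .483 -.350 .076 -70
```

```text
t: 3.3
eef_pos: [0.4856, 0.013, 0.0658]
ee_rot: [3.141, -0.0, -1.222]
force: [0.2, 0.1, 0.3]
width: 0.0876
gripper_force: 0.0
t: 4.05
eef_pos: [0.4863, 0.0134, 0.0663]
ee_rot: [-3.14, -0.0, -1.222]
force: [1.1, 0.4, 6.9]
width: 0.0612
gripper_force: 30.0
t: 4.8
eef_pos: [0.4856, 0.0133, 0.1564]
ee_rot: [-3.14, 0.0, -1.222]
force: [0.0, 0.7, -4.2]
width: 0.0613
gripper_force: 30.0
rows [13.62  5.06  0.02] turn -0.01
rows [13.62  5.06  3.22] turn -0.01
now [0.4856 0.0133 0.1564] yaw -70.0 w 0.0613 gf 30.0 t 4.8 F [ 0.   0.7 -4.2] q [ 0.43  0.11 -0.5  -0.   -0.97 -0.08]
```

```bash
python3 -m crank '[[[0.9,0.3,0,0],[2.5,0.93,0,0],[4.5,1.67,0,0],[6.6,2.45,0,0],[8.7,3.23,0,0],[10.6,3.94,0,0],[12.2,4.53,0,0],[13.3,4.94,0,0],[13.62,5.06,0,0],[13.62,5.06,0,0]]]' && python3 -m crank '[[[0,0,1,0],[0,0,2,0],[0,0,2.7,0],[0,0,3.1,0],[0,0,3.22,0],[0,0,3.28,0],[0,0,3.28,0]]]' ; python3 - <<'E'
from w import *
for n in ["scene"]:
    p,d=arm.grab_frame(n)
    for r in arm.trace("jar",n)[:4]:
        X=cloud(n,d,r["mask"]); print(r["score"],r["extent"],np.median(X,0))
E
python3 go.py .483 -.350 .074 -70
```

```text
t: 6.05
eef_pos: [0.482, -0.35, 0.1541]
ee_rot: [3.14, 0.002, -1.223]
force: [-0.1, 1.2, -3.9]
width: 0.0613
gripper_force: 30.0
t: 6.92
eef_pos: [0.4832, -0.3503, 0.0744]
ee_rot: [-3.141, -0.001, -1.222]
force: [0.0, -0.4, -2.2]
width: 0.0614
gripper_force: 30.0
0.95 [359.9, 140.8, 22.5, 39.8] [ 0.2739 -0.2423  0.0805]
0.83 [303.5, 112.4, 17.0, 36.0] [ 0.479  -0.3223  0.0808]
0.78 [311.9, 214.1, 25.0, 41.2] [0.373  0.0646 0.0919]
rows [-0.02  0.01  0.01] turn -0.00
now [ 0.4833 -0.3504  0.0744] yaw -70.0 w 0.0613 gf 30.0 t 7.025 F [ 0.7 -0.2  0.4] q [-0.3   0.37 -0.35  0.   -0.84  0.65]
```

```bash
python3 -m crank '[[[0,0,0,0],[0,0,0,0],[0,0,0,0],[0,0,0,0],[0,0,-0.5,0],[0,0,-1.8,0],[0,0,-3.6,0],[0,0,-5,0],[0,0,-5,0]]]' 0; python3 go.py .580 -.003 .2 0 .580 -.003 .004 0
```

```text
t: 8.15
eef_pos: [0.4845, -0.3511, 0.203]
ee_rot: [-3.137, -0.005, -1.222]
force: [-0.2, 0.6, -0.6]
width: 0.0876
gripper_force: 0.0
rows [-11.78  -8.35   0.12] turn -14.00
rows [-11.78  -8.35   7.96] turn -14.00
now [ 0.4845 -0.3511  0.203 ] yaw -70.0 w 0.0876 gf 0.0 t 8.15 F [-0.2  0.6 -0.6] q [-0.3   0.25 -0.2   0.   -1.11  0.65]
```

```bash
python3 -m crank '[[[-1.2,-0.85,0,-1.6],[-2.8,-2,0,-3.4],[-4.6,-3.3,0,-5.4],[-6.4,-4.5,0,-7.4],[-8.2,-5.8,0,-9.4],[-9.8,-7,0,-11.4],[-11,-7.8,0,-13],[-11.78,-8.35,0.1,-14],[-11.78,-8.35,0.1,-14]]]' 0; python3 - <<'E'
from w import *
p,d,K,M,R,t=wrist(); hsv=cv2.cvtColor(p,cv2.COLOR_RGB2HSV)
g=(hsv[...,0]>45)&(hsv[...,0]<80)&(hsv[...,1]>120)
G=wcloud(d,K,M,R,t,g); G=G[(G[:,2]<.035)&(G[:,1]<.06)]; print("green",len(G),t,G.min(0),G.max(0)); 
for lo in np.arange(.545,.65,.02):
    s=G[(G[:,0]>=lo)&(G[:,0]<lo+.02)]
    if len(s): print("%.3f"%lo,len(s),s[:,1].min().round(4),s[:,1].max().round(4),np.median(s[:,2]).round(4))
p,d=arm.grab_frame("top"); 
for r in arm.trace("jar","top")[:4]:
    X=cloud("top",d,r["mask"]); print(r["score"],np.median(X,0))
E
python3 go.py .582 -.003 .004 0
```

```text
t: 9.28
eef_pos: [0.5783, -0.0007, 0.1956]
ee_rot: [3.141, 0.001, 0.002]
force: [-0.5, -0.5, 0.0]
width: 0.0877
gripper_force: 0.0
green 3004 [ 0.5783 -0.0007  0.1956] [ 0.5517 -0.026   0.0088] [0.6615 0.0191 0.0199]
0.545 410 -0.0247 0.0191 0.0118
0.565 650 -0.0257 0.0189 0.0122
0.585 666 -0.0252 0.0186 0.0125
0.605 644 -0.026 0.0183 0.0133
0.625 342 -0.0132 0.0067 0.0154
0.645 292 -0.0141 0.0055 0.0175
0.78 [ 0.2702 -0.2593  0.1161]
0.77 [ 0.4768 -0.3395  0.1242]
0.5 [0.3159 0.4144 0.0187]
0.49 [0.3689 0.0397 0.1182]
rows [0.16 0.02 7.68] turn -0.02
now [ 0.578  -0.0026  0.196 ] yaw -0.1 w 0.0877 gf 0.0 t 9.425 F [-0.4 -0.4  0.1] q [ 0.33  0.22 -0.25 -0.   -1.1   1.24]
```

```bash
python3 -m crank '[[[0.15,0.03,1.6,0],[0.15,0.03,3.6,0],[0.15,0.03,5.6,0],[0.15,0.03,7,0],[0.15,0.03,7.5,0],[0.15,0.03,7.68,0],[0.15,0.03,7.68,0]]]' 0 && python3 -m crank '[[[0,0,0,0],[0,0,0,0],[0,0,0,0],[0,0,0,0],[0,0,0,0],[0,0,0,0]]]' 1 45; python3 go.py .470 -.003 .006 0
```

```text
t: 10.3
eef_pos: [0.583, -0.0028, 0.0052]
ee_rot: [-3.141, -0.002, -0.001]
force: [0.3, -0.4, 0.6]
width: 0.0875
gripper_force: 0.0
t: 11.05
eef_pos: [0.5821, -0.0028, 0.0041]
ee_rot: [3.142, 0.0, -0.0]
force: [-0.3, -0.1, 0.7]
width: 0.0453
gripper_force: 45.0
rows [-4.48  0.01 -0.08] turn -0.00
now [ 0.5821 -0.0028  0.0041] yaw -0.0 w 0.0453 gf 45.0 t 11.05 F [-0.3 -0.1  0.7] q [ 0.33  0.44 -0.45  0.   -0.68  1.24]
```

```bash
python3 -m crank '[[[-0.2,0,-0.12,0],[-0.7,0.2,-0.16,0],[-1.5,0.5,-0.16,0],[-2.4,0.9,-0.16,0],[-3.3,1.3,-0.16,0],[-4.1,1.55,-0.16,0],[-4.6,1.7,-0.16,0],[-4.8,1.7,-0.3,0],[-4.8,1.7,-1,0],[-4.8,1.7,-2,0],[-4.8,1.7,-2.6,0],[-4.8,1.7,-2.6,0]]]'; python3 go.py .415 -.165 .07 -2.5 .415 -.165 .017 -2.5
```

```text
t: 12.55
eef_pos: [0.4634, -0.0448, 0.0703]
ee_rot: [-3.141, -0.003, 0.0]
force: [-0.4, -0.0, -1.8]
width: 0.0457
gripper_force: 45.0
rows [-1.94  4.81  0.01] turn 0.50
rows [-1.94  4.81  2.13] turn 0.50
now [ 0.4634 -0.0448  0.0703] yaw 0.0 w 0.0457 gf 45.0 t 12.55 F [-0.4 -0.  -1.8] q [ 0.33  0.18 -0.65  0.   -0.74  1.24]
```

```bash
python3 -m crank '[[[-0.4,1,0,0.1],[-0.9,2.2,0,0.3],[-1.4,3.4,0,0.5],[-1.8,4.4,0,0.5],[-1.94,4.8,0,0.5],[-1.94,4.81,0.8,0.5],[-1.94,4.81,1.6,0.5],[-1.94,4.81,1.95,0.5],[-1.94,4.81,2.1,0.5],[-1.94,4.81,2.13,0.5],[-1.94,4.81,2.13,0.5]]]'; python3 go.py .415 -.165 .017 -2.5; python3 - <<'E'
from h import *
p,d=arm.grab_frame("scene"); cv2.imwrite("pics/s2.png",p[60:300,130:450,::-1])
E
```

```text
t: 13.92
eef_pos: [0.414, -0.1654, 0.0162]
ee_rot: [-3.142, -0.001, -0.044]
force: [-0.3, 0.4, -0.2]
width: 0.0452
gripper_force: 45.0
rows [ 0.04 -0.02 -0.03] turn -0.00
now [ 0.414  -0.1654  0.0162] yaw -2.5 w 0.0452 gf 45.0 t 13.925 F [-0.3  0.4 -0.2] q [ 0.06  0.25 -0.74  0.   -0.58  1.46]
```

View pics/s2.png

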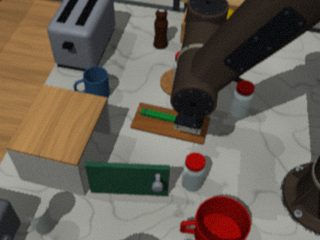

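The crop shows the scraper lying along the board, blade in the gripper near (190,125) and handle towards the cabinet. The wrist force is near zero, so it is supported. Releasing.

```bash
python3 -m crank '[[[0,0,0,0],[0,0,0,0],[0,0,0,0],[0,0,0,0],[0,0,-0.5,0],[0,0,-1.8,0],[0,0,-3.6,0],[1.2,0,-5.3,0],[2.8,0,-6,0],[4.4,0,-6,0],[5,0,-6,0],[5,0,-6,0]]]' 0;  python3 - <<'E'
from w import *
p,d,K,M,R,t=wrist(); hsv=cv2.cvtColor(p,cv2.COLOR_RGB2HSV); cv2.imwrite("pics/w3.png",p[:,:,::-1])
g=(hsv[...,0]>45)&(hsv[...,0]<80)&(hsv[...,1]>120)
G=wcloud(d,K,M,R,t,g); G=G[(G[:,2]<.045)&(G[:,1]<-.08)]; print("green",len(G),t,G.min(0),G.max(0)); 
for lo in np.arange(.37,.6,.02):
    s=G[(G[:,0]>=lo)&(G[:,0]<lo+.02)]
    if len(s): print("%.3f"%lo,len(s),s[:,1].min().round(4),s[:,1].max().round(4),np.median(s[:,2]).round(4))
E
python3 go.py .548 -.171 .016 -2.5
```

```text
t: 15.48
eef_pos: [0.5384, -0.171, 0.1657]
ee_rot: [-3.142, 0.001, -0.044]
force: [-0.8, 0.2, 0.6]
width: 0.0872
gripper_force: 0.0
green 3224 [ 0.5384 -0.171   0.1657] [ 0.3829 -0.1898  0.0166] [ 0.5819 -0.1434  0.0334]
0.370 167 -0.1867 -0.1434 0.0236
0.390 556 -0.1873 -0.1436 0.0241
0.410 72 -0.1861 -0.145 0.0244
0.430 31 -0.1895 -0.1461 0.0247
0.450 449 -0.1898 -0.1463 0.0268
0.470 318 -0.1797 -0.1585 0.0283
0.490 356 -0.1804 -0.1597 0.0299
0.510 365 -0.1811 -0.1606 0.0303
0.530 392 -0.1819 -0.1612 0.0307
0.550 260 -0.1823 -0.162 0.031
0.570 258 -0.183 -0.1632 0.0311
rows [ 0.42 -0.02  5.98] turn -0.01
now [ 0.5376 -0.171   0.1656] yaw -2.5 w 0.0875 gf 0.0 t 15.525 F [ 0.9  0.4 -0.2] q [ 0.04  0.23 -0.32 -0.   -1.02  1.49]
```

```bash
python3 -m crank '[[[0.35,0.03,1.6,0],[0.35,0.03,3.4,0],[0.35,0.03,5,0],[0.35,0.03,5.8,0],[0.35,0.03,6,0],[0.35,0.03,6,0]]]' 0 && python3 -m crank '[[[0,0,0,0],[0,0,0,0],[0,0,0,0],[0,0,0,0],[0,0,0,0],[0,0,0,0],[0,0,0,0]]]' 1 5 && python3 -m crank '[[[0,0,-0.3,0],[-0.1,0,-0.7,0],[-0.2,0,-1.2,0],[-0.3,0,-1.7,0],[-0.4,0,-2.2,0],[-0.5,0,-2.7,0],[-0.6,0,-3.2,0],[-0.6,0,-3.6,0],[-0.6,0,-4,0],[-0.6,0,-4,0]]]'; python3 - <<'E'
from h import *
p,d=arm.grab_frame("scene"); cv2.imwrite("pics/s4.png",cv2.resize(p[100:220,220:380,::-1],None,fx=4,fy=4))
E
python3 go.py .5 -.1 .3 0
```

```text
t: 16.27
eef_pos: [0.547, -0.1722, 0.0165]
ee_rot: [3.142, -0.0, -0.044]
force: [-0.6, -0.1, 1.4]
width: 0.0877
gripper_force: 0.0
t: 17.15
eef_pos: [0.5471, -0.1722, 0.0158]
ee_rot: [-3.142, 0.0, -0.044]
force: [0.6, -0.5, -0.6]
width: 0.0231
gripper_force: 0.1
t: 18.4
eef_pos: [0.5332, -0.1715, 0.1169]
ee_rot: [3.141, -0.002, -0.044]
force: [1.7, -0.2, 0.2]
width: 0.0222
gripper_force: 5.0
rows [-1.44 -2.8  -7.34] turn -0.50
now [ 0.533  -0.1715  0.1164] yaw -2.5 w 0.0219 gf 5.0 t 18.45 F [ 1.8 -0.3  2.1] q [ 0.04  0.27 -0.39  0.   -0.91  1.49]
```

View pics/s4.png

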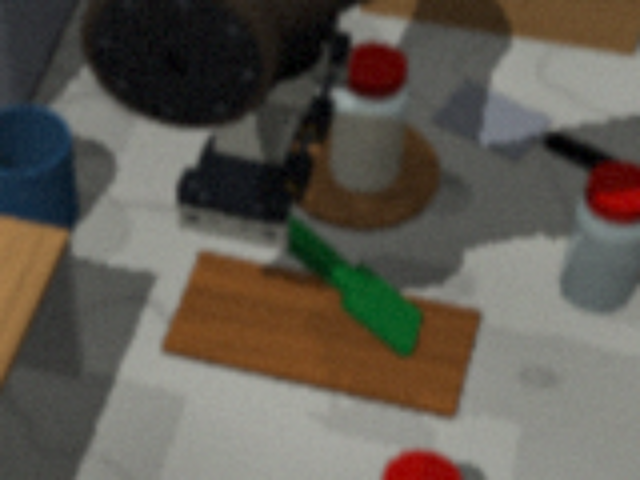

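The crop shows the jar upright on the trivet at (370,130). The scraper is pivoting in the loose grip, with the blade still on the board at (400,330). Continuing the lift.

```bash
python3 -m crank '[[[-0.1,0,-0.4,0],[-0.4,0,-0.8,0],[-0.8,0,-1.2,0],[-1.2,0,-1.6,0],[-1.6,0,-2,0],[-2,0,-2.4,0],[-2,0,-2.9,0],[-2,0,-3.6,0],[-2,0,-4.6,0],[-2,0,-5.6,0],[-2,0,-6.4,0],[-2,0,-6.4,0]]]'; cat > look.py <<'E'
from w import *
for n in ["scene","top"]:
    p,d=arm.grab_frame(n); hsv=cv2.cvtColor(p,cv2.COLOR_RGB2HSV)
    g=(hsv[...,0]>45)&(hsv[...,0]<75)&(hsv[...,1]>150)&(hsv[...,2]>50)
    cn,l,st,ce=cv2.connectedComponentsWithStats(g.astype(np.uint8))
    for k in range(1,cn):
        if st[k,4]>25:
            X=cloud(n,d,l==k); m=X.mean(0); 
            if not len(X) or m[0]>.9 or m[1]<-.5: continue
            e=np.linalg.svd(X-m,full_matrices=False)[2][0]; s=(X-m)@e
            print(n,st[k,:4],len(X),"ends",m+e*s.min(),m+e*s.max())
E
python3 look.py; python3 go.py .477 .357 .28 0
```

```text
t: 19.95
eef_pos: [0.4833, -0.1694, 0.2777]
ee_rot: [3.141, -0.003, -0.044]
force: [-0.0, 0.3, -0.9]
width: 0.0221
gripper_force: 5.0
scene [313 133  22  28] 265 ends [ 0.4447 -0.1421  0.2369] [ 0.3159 -0.2158  0.0082]
rows [ -1.13 -21.02  -0.18] turn -0.51
now [ 0.482  -0.1691  0.2754] yaw -2.5 w 0.0223 gf 5.0 t 20.05 F [-1.2  0.2 -2.7] q [ 0.05  0.06 -0.26 -0.   -1.25  1.48]
```

```bash
cat > fit.py <<'E'
from w import *
# fit swing angle of held scraper: theta=0 horizontal (blade to tool -x), 90 = hanging
n="scene"; s=arm.get_state(); t=np.array(s["eef_pos"]); y=s["ee_rot"][2]
p,d=arm.grab_frame(n); hsv=cv2.cvtColor(p,cv2.COLOR_RGB2HSV)
g=((hsv[...,0]>45)&(hsv[...,0]<75)&(hsv[...,1]>150)&(hsv[...,2]>40)).astype(np.uint8)
ax=np.array([np.cos(y),np.sin(y),0]); ay=np.array([-np.sin(y),np.cos(y),0]); piv=t+[0,0,.006]
res=[]
for th in np.radians(np.arange(0,140,2)):
  for off in (-.01,-.005,0,.005,.01):
    e=-ax*np.cos(th)-np.array([0,0,1])*np.sin(th)
    im=np.zeros(g.shape,np.uint8)
    for a,b,w in ((0.02,.093,.010),(.093,.165,.023)):
        c=[piv+e*(a+off)+ay*w,piv+e*(b+off)+ay*w,piv+e*(b+off)-ay*w,piv+e*(a+off)-ay*w]
        cv2.fillConvexPoly(im,proj(n,c).round().astype(np.int32),1)
    x,yy,w_,h_=cv2.boundingRect(im); sub=np.zeros_like(g); sub[max(0,yy-15):yy+h_+15,max(0,x-15):x+w_+15]=1
    res.append(((g&im).sum()/max(1,((g&sub)|im).sum()),np.degrees(th),off))
for r in sorted(res)[::-1][:3]: print("IoU %.2f theta %.0f off %.3f"%r)
cv2.imwrite("pics/fit.png",p[:,:,::-1])
E
python3 fit.py
```

```text
IoU 0.73 theta 56 off 0.005
IoU 0.72 theta 58 off 0.005
IoU 0.70 theta 56 off 0.000
```

```bash
python3 go.py .549 .357 .31 -2.5; python3 -m crank '[[[0,0,-0.3,0],[0,-0.6,-0.8,0],[0.1,-1.8,-1.2,0],[0.3,-3.5,-1.4,0],[0.5,-5.4,-1.4,0],[0.7,-7.4,-1.4,0],[0.9,-9.4,-1.4,0],[1.1,-11.4,-1.4,0],[1.3,-13.4,-1.4,0],[1.5,-15.4,-1.4,0],[1.6,-17.3,-1.4,0],[1.7,-19,-1.4,0]]]' - 15; python3 go.py .549 .357 .31 -2.5; python3 fit.py
```

```text
rows [  1.76 -21.14  -1.4 ] turn -0.01
now [ 0.4818 -0.1692  0.275 ] yaw -2.5 w 0.0219 gf 5.0 t 20.1 F [-0.2  0.4 -1.6] q [ 0.05  0.06 -0.26 -0.   -1.25  1.48]
t: 21.6
eef_pos: [0.5451, 0.3059, 0.3114]
ee_rot: [-3.141, -0.0, -0.043]
force: [0.9, 0.0, -0.7]
width: 0.0221
gripper_force: 15.0
rows [ 0.07 -2.05  0.05] turn 0.01
now [0.5451 0.3059 0.3114] yaw -2.5 w 0.0221 gf 15.0 t 21.6 F [ 0.9  0.  -0.7] q [ 0.82  0.24  0.03  0.   -1.37  0.7 ]
IoU 0.88 theta 58 off 0.005
IoU 0.86 theta 58 off 0.000
IoU 0.85 theta 58 off 0.010
```

```bash
python3 -m crank '[[[0.05,-1,0,0],[0.07,-1.8,0,0],[0.07,-2.05,0,0],[0.07,-2.05,0.8,0],[0.07,-2.05,2,0],[0.07,-2.05,3.2,0],[0.07,-2.05,4.4,0],[0.07,-2.05,5.4,0],[0.07,-2.05,6,0],[0.07,-2.05,6.2,0],[0.07,-2.05,6.2,0]]]'; python3 go.py .549 .357 .15 -2.5; python3 fit.py; python3 - <<'E'
import cv2
p=cv2.imread("pics/fit.png"); cv2.imwrite("pics/s5.png",cv2.resize(p[220:390,180:380],None,fx=3.5,fy=3.5))
E
```

```text
t: 23.02
eef_pos: [0.5499, 0.3546, 0.1564]
ee_rot: [-3.141, -0.001, -0.044]
force: [0.6, -0.1, -1.1]
width: 0.022
gripper_force: 15.0
rows [-0.04 -0.09  0.26] turn -0.01
now [0.5499 0.3546 0.1564] yaw -2.5 w 0.0220 gf 15.0 t 23.025 F [ 0.6 -0.1 -1.1] q [ 0.87  0.37 -0.13  0.   -1.06  0.66]
IoU 0.00 theta 138 off 0.010
IoU 0.00 theta 138 off 0.005
IoU 0.00 theta 138 off 0.000
```

View pics/s5.png

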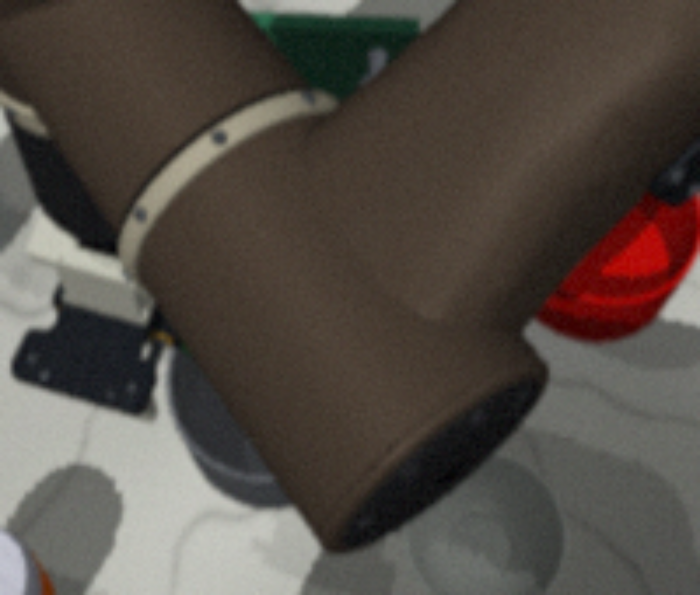

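The arm hides the bowl in this view: the gripper is at (90,330) and the bowl's rim at (230,440). I'll go by force with a light grip.

```bash
python3 -m crank '[[[0,-0.08,0.1,0],[0,-0.08,0.2,0],[0,-0.08,0.3,0],[0,-0.08,0.3,0]]]' - 5; python3 -m crank '[[[0.2,0,0.1,0],[0.4,0,0.25,0],[0.6,0,0.4,0],[0.6,0,0.4,0]]]' - 5;  python3 -m crank '[[[0.1,0,0.1,0],[0.2,0,0.2,0],[0.3,0,0.3,0],[0.3,0,0.3,0]]]' - 5; python3 - <<'E'
from w import *
p,d=arm.grab_frame("top")
for r in arm.trace("bowl","top")[:2]:
    X=cloud("top",d,r["mask"]);X=X[(X[:,2]>.08)&(X[:,2]<.098)]; print(r["score"],r["extent"],cv2.minEnclosingCircle((X[:,:2]*1000).astype(np.float32)))
p,d,K,M,R,t=wrist(); hsv=cv2.cvtColor(p,cv2.COLOR_RGB2HSV); cv2.imwrite("pics/w6.png",p[:,:,::-1])
E
```

```text
t: 23.58
eef_pos: [0.5495, 0.3564, 0.148]
ee_rot: [3.141, 0.0, -0.044]
force: [0.5, -0.6, -1.1]
width: 0.0219
gripper_force: 5.0
t: 24.08
eef_pos: [0.5654, 0.3558, 0.1381]
ee_rot: [3.142, -0.0, -0.044]
force: [1.1, -0.3, -1.2]
width: 0.0218
gripper_force: 5.0
t: 24.58
eef_pos: [0.5719, 0.3553, 0.1303]
ee_rot: [3.141, 0.001, -0.044]
force: [-0.6, -0.3, -0.3]
width: 0.0224
gripper_force: 5.0
0.87 [200.4, 245.9, 46.0, 55.8] ((286.025146484375, 186.05064392089844), 81.76624298095703)
0.82 [146.5, 198.7, 48.8, 51.0] ((462.70281982421875, 358.3958740234375), 82.09135437011719)
```

View pics/w6.png

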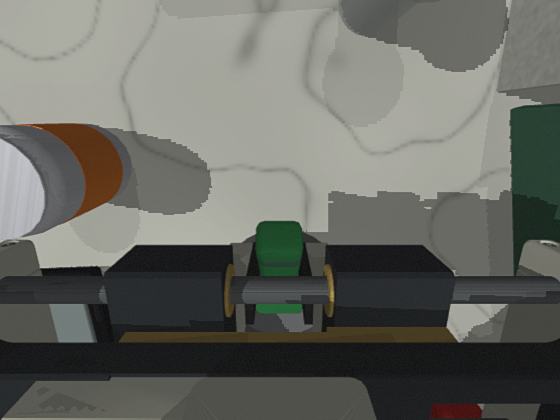

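The wrist view shows the handle end centred between the fingers at (278,250), with the bowl rim just behind it. Now I'll measure its slope from depth.

```bash
cat > sl.py <<'E'
from w import *
p,d,K,M,R,t=wrist(); hsv=cv2.cvtColor(p,cv2.COLOR_RGB2HSV)
g=(hsv[...,0]>45)&(hsv[...,0]<80)&(hsv[...,1]>120); g[:,450:]=0
X=wcloud(d,K,M,R,t,g); X=X[np.linalg.norm(X-t,axis=1)<.12]
print(len(X),t)
for lo in np.arange(.52,.66,.006):
    s=X[(X[:,0]>=lo)&(X[:,0]<lo+.006)]
    if len(s)>5: print("%.3f"%lo,len(s),"y",s[:,1].mean().round(4),"z",np.median(s[:,2]).round(4),s[:,2].max().round(4))
E
python3 sl.py
```

```text
2273 [0.5719 0.3554 0.1305]
0.562 68 y 0.3535 z 0.1409 0.1664
0.568 183 y 0.3544 z 0.1454 0.1493
0.574 122 y 0.3543 z 0.1507 0.1534
0.580 97 y 0.3529 z 0.1596 0.1617
0.586 392 y 0.3534 z 0.164 0.1661
0.592 769 y 0.3534 z 0.1624 0.1662
0.598 502 y 0.3537 z 0.1578 0.1614
```

The tip is on the floor at about 48° and the handle is at the rim, so I'm releasing.

```bash
python3 -m crank '[[[0,0,0,0],[0,0,0,0],[0,0,0,0],[0,0,0,0],[0,0,0,0],[0,0,0,0]]]' 0;  python3 sl.py; python3 -m crank '[[[0,0,-0.5,0],[0,0,-1.8,0],[0,0,-3.6,0],[0,0,-5,0],[0,0,-6,0],[0,0,-6,0]]]' 0;python3 sl.py;  python3 go.py .54 .21 .28 0
```

```text
t: 25.52
eef_pos: [0.5721, 0.3556, 0.1308]
ee_rot: [-3.142, -0.0, -0.044]
force: [0.5, -0.1, -0.5]
width: 0.0762
gripper_force: 0.0
1811 [0.5721 0.3556 0.1308]
0.562 6 y 0.3406 z 0.141 0.1715
0.568 106 y 0.3533 z 0.1489 0.1518
0.574 25 y 0.3538 z 0.1579 0.159
0.580 259 y 0.3545 z 0.1623 0.165
0.586 666 y 0.3544 z 0.1631 0.1659
0.592 727 y 0.3547 z 0.1582 0.1628
0.598 17 y 0.3524 z 0.1554 0.1568
t: 26.32
eef_pos: [0.5731, 0.3561, 0.2847]
ee_rot: [-3.138, -0.004, -0.044]
force: [-0.2, -0.0, -0.5]
width: 0.0876
gripper_force: 0.0
1 [0.5731 0.3561 0.2847]
rows [-1.04  5.88  0.11] turn -0.50
now [0.5724 0.3558 0.2827] yaw -2.5 w 0.0872 gf 0.0 t 26.375 F [-0.1  0.9 -0.5] q [ 0.84  0.33  0.09  0.   -1.33  0.68]
```

```bash
python3 go.py .515 .172 .283 -79 .515 .172 .115 -79; python3 - <<'E'
from w import *
p,d=arm.grab_frame("top")
r=arm.trace("garage_door","top")[0]; X=cloud("top",d,r["mask"]); T=X[(X[:,2]>.135)&(X[:,2]<.158)]
print(r["score"],cv2.minAreaRect((T[:,:2]*1000).astype(np.float32)))
E
```

```text
rows [-1.97  7.45 -0.01] turn 15.30
rows [-1.97  7.45  6.71] turn 15.30
now [0.5724 0.3558 0.2827] yaw -2.5 w 0.0872 gf 0.0 t 26.375 F [-0.1  0.9 -0.5] q [ 0.84  0.33  0.09  0.   -1.33  0.68]
0.97 ((533.4608764648438, 135.97726440429688), (216.77053833007812, 52.022621154785156), 10.83089828491211)
```

```bash
python3 -m crank '[[[-0.2,0.8,0,1.6],[-0.4,1.6,0,3.4],[-0.7,2.5,0,5.2],[-1,3.5,0,7.2],[-1.2,4.5,0,9.2],[-1.5,5.5,0,11.2],[-1.7,6.4,0,13.2],[-1.9,7.1,0,15],[-1.97,7.45,0,15.3],[-1.97,7.45,0,15.3]]]' 1 20; python3 -m crank '[[[0,0,1.6,0],[0,0,3.4,0],[0,0,5.2,0],[0,0,6.3,0],[0,0,6.7,0],[0,0,6.7,0]]]'; cat > arc.py <<'E'
import numpy as np
from station import arm
s=arm.get_state(); p=np.array(s["eef_pos"]); y=s["ee_rot"][2]; H=np.array([.642,.145]); r=.12
R=np.array([[np.cos(y),np.sin(y)],[np.sin(y),-np.cos(y)]])
print(p,np.degrees(y),s["force"])
for a,h in [(79,.03),(79,.012),(72,.01),(64,.01),(56,.01),(48,.01),(40,.01),(32,.01),(24,.01),(16,.01),(8,.01),(4,.01),(0,.01),(0,.006)]:
    q=np.radians(a); t=H+r*np.array([-np.sin(q),-np.cos(q)])+h*np.array([-np.cos(q),np.sin(q)])
    print(a,h,(R.T@(t-p[:2])/.025).round(2),round(-(-a-np.degrees(y))/5,2),t.round(3))
E
python3 arc.py
```

```text
t: 27.72
eef_pos: [0.5147, 0.1713, 0.2806]
ee_rot: [3.141, -0.0, -1.377]
force: [-0.2, 0.1, -0.2]
width: 0.0002
gripper_force: 0.0
t: 28.48
eef_pos: [0.5149, 0.1719, 0.1131]
ee_rot: [3.141, -0.001, -1.378]
force: [-0.4, 0.0, 0.7]
width: 0.0004
gripper_force: 0.0
[0.51491248 0.17193681 0.11313336] -78.9369201565467 [-0.35430527  0.01576206  0.65939787]
79 0.03 [0.83 0.02] 0.01 [0.518 0.152]
79 0.012 [1.55 0.02] 0.01 [0.522 0.134]
72 0.01 [2.22 0.03] -1.39 [0.525 0.117]
64 0.01 [ 2.88 -0.04] -2.99 [0.53  0.101]
56 0.01 [ 3.54 -0.21] -4.59 [0.537 0.086]
48 0.01 [ 4.16 -0.46] -6.19 [0.546 0.072]
40 0.01 [ 4.74 -0.8 ] -7.79 [0.557 0.06 ]
32 0.01 [ 5.27 -1.21] -9.39 [0.57  0.049]
24 0.01 [ 5.73 -1.7 ] -10.99 [0.584 0.039]
16 0.01 [ 6.13 -2.24] -12.59 [0.599 0.032]
8 0.01 [ 6.44 -2.84] -14.19 [0.615 0.028]
4 0.01 [ 6.56 -3.15] -14.99 [0.624 0.026]
0 0.01 [ 6.67 -3.47] -15.79 [0.632 0.025]
0 0.006 [ 6.7  -3.63] -15.79 [0.636 0.025]
```

```bash
python3 -m crank '[[[0.83,0.02,-0.1,0],[1.55,0.02,-0.1,0],[2.22,0.03,-0.1,-1.4],[2.88,-0.04,-0.1,-3],[3.54,-0.21,-0.1,-4.6],[4.16,-0.46,-0.1,-6.2],[4.74,-0.8,-0.1,-7.8],[5.27,-1.21,-0.1,-9.4],[5.73,-1.7,-0.1,-11],[6.13,-2.24,-0.1,-12.6],[6.44,-2.84,-0.1,-14.2],[6.44,-2.84,-0.1,-14.2]]]'; python3 arc.py | head -1; python3 go.py .632 .025 .115 0; python3 - <<'E'
from w import *
for n in ("top","scene"):
    p,d=arm.grab_frame(n); cv2.imwrite(f"pics/{n}7.png",p[:,:,::-1])
    for r in arm.trace("garage_door",n)[:1]:
        X=cloud(n,d,r["mask"]); T=X[(X[:,2]>.135)&(X[:,2]<.158)]
        print(n,r["score"],r["extent"],cv2.minAreaRect((T[:,:2]*1000).astype(np.float32)) if len(T) else 0)
E
```

```text
t: 29.98
eef_pos: [0.6159, 0.0257, 0.1162]
ee_rot: [-3.141, -0.001, -0.143]
force: [0.8, 0.1, 1.0]
width: 0.0004
gripper_force: 0.0
[0.61587404 0.02570971 0.11624053] -8.166787232918717 [0.78444184 0.05810227 1.00689012]
rows [ 0.64 -0.06  0.05] turn -1.63
now [0.6159 0.0257 0.1162] yaw -8.2 w 0.0004 gf 0.0 t 29.975 F [0.8 0.1 1. ] q [ 0.36  0.35 -0.27  0.   -0.95  1.07]
top 0.62 [277.9, 167.4, 13.3, 21.6] ((627.7091064453125, -34.082611083984375), (22.89494514465332, 14.858678817749023), 79.6229019165039)
scene 0.96 [210.3, 198.5, 36.0, 52.2] ((650.1696166992188, 118.78237915039062), (62.079986572265625, 14.74095630645752), 81.91291046142578)
```

Door is at about 8°. Now the final push, in small steps that watch the force.

```bash
python3 -m crank '[[[0.3,-0.03,0,-0.8],[0.6,-0.06,0,-1.6],[0.65,-0.06,0,-1.6],[0.65,-0.06,0,-1.6]]]'; python3 -m crank '[[[0.05,0,0,0],[0.1,0,0,0],[0.1,0,0,0],[0.1,0,0,0]]]'; python3 -m crank '[[[0.05,0,0,0],[0.1,0,0,0],[0.1,0,0,0],[0.1,0,0,0]]]'
```

```text
t: 30.68
eef_pos: [0.6312, 0.0265, 0.116]
ee_rot: [-3.141, -0.0, -0.002]
force: [0.3, 1.0, 0.1]
width: 0.0005
gripper_force: 0.0
t: 31.18
eef_pos: [0.6334, 0.0263, 0.1158]
ee_rot: [-3.142, 0.001, -0.001]
force: [-4.6, 0.9, 3.0]
width: 0.0004
gripper_force: 2.3
t: 31.68
eef_pos: [0.6335, 0.0262, 0.1157]
ee_rot: [3.141, 0.005, -0.001]
force: [-13.5, 4.0, 9.9]
width: 0.0004
gripper_force: 7.1
```

The door is against its stop (13 N with no further travel). Backing away and checking everything.

```bash
python3 -m crank '[[[-0.4,0,0,0],[-1.4,0,0,0],[-2.6,0,-0.5,0],[-3.4,0,-2,0],[-4,2,-4,0],[-4,4,-5,0],[-4,6.2,-5,0],[-4,8.4,-5,0],[-4,10,-5,0],[-4,10,-5,0]]]'; python3 - <<'E'
from w import *
for n in ("top","scene"):
    p,d=arm.grab_frame(n); cv2.imwrite(f"pics/{n}8.png",p[:,:,::-1])
    for th in ("garage_door","jar","bowl"):
      for r in arm.trace(th,n)[:3]:
        X=cloud(n,d,r["mask"]); lo,hi={"garage_door":(.13,.155),"jar":(.115,.14),"bowl":(.083,.096)}[th]; T=X[(X[:,2]>lo)&(X[:,2]<hi)]
        if len(T)>5: print(n,th,round(r["score"],2),r["extent"],cv2.minAreaRect((T[:,:2]*1000).astype(np.float32)))
s=cv2.imread("pics/scene8.png")[110:390,120:440]; t=cv2.imread("pics/top8.png")[90:300,100:420]
cv2.imwrite("pics/last.png",np.vstack([cv2.resize(s,(480,420)),cv2.resize(t,(480,180))]) if 0 else np.hstack([cv2.resize(s,(430,376)),cv2.resize(t,(370,376))]))
E
```

```text
t: 32.92
eef_pos: [0.5362, -0.2263, 0.2405]
ee_rot: [3.141, -0.001, -0.004]
force: [-0.1, 0.3, 0.1]
width: 0.0007
gripper_force: 0.0
top garage_door 0.63 [231.8, 161.6, 31.1, 13.8] ((650.8094482421875, 93.8935546875), (100.15109252929688, 14.179367065429688), 88.43266296386719)
top garage_door 0.22 [225.3, 100.8, 72.4, 74.1] ((750.5164794921875, 32.34040069580078), (240.37857055664062, 216.61026000976562), 88.78553009033203)
top jar 0.84 [362.2, 202.3, 31.2, 21.9] ((481.3315124511719, -347.5533752441406), (51.357017517089844, 51.13782501220703), 43.12510299682617)
top jar 0.81 [344.1, 266.0, 21.4, 18.3] ((271.6527099609375, -266.65960693359375), (50.71410369873047, 49.23235321044922), 88.79010009765625)
top jar 0.64 [164.2, 180.9, 14.4, 45.5] ((554.1087646484375, 353.3258361816406), (38.6768913269043, 20.341232299804688), 1.0391494035720825)
top bowl 0.91 [201.2, 245.3, 46.0, 53.8] ((273.9786071777344, 181.57437133789062), (136.01512145996094, 136.45574951171875), 53.66468811035156)
top bowl 0.58 [147.2, 199.5, 45.9, 51.3] ((475.8964538574219, 355.3018798828125), (138.42652893066406,
[... 504 characters left out ...]
, 138.2, 27.8, 39.8] ((271.95977783203125, -262.3450927734375), (57.976646423339844, 50.84280776977539), 77.08646392822266)
scene jar 0.79 [311.7, 215.2, 23.4, 41.9] ((372.454345703125, 46.255897521972656), (51.98750686645508, 50.39632034301758), 49.137855529785156)
scene jar 0.72 [302.1, 111.3, 17.5, 36.0] ((483.963623046875, -343.6575622558594), (50.858184814453125, 53.719364166259766), 33.37112045288086)
scene bowl 0.68 [309.0, 254.2, 72.4, 64.4] ((276.12286376953125, 187.00936889648438), (138.1287078857422, 137.03335571289062), 71.71537017822266)
scene bowl 0.58 [228.3, 299.0, 67.7, 65.5] ((476.2922058105469, 359.2659606933594), (139.19825744628906, 136.3280029296875), 85.81828308105469)
```

View pics/last.png

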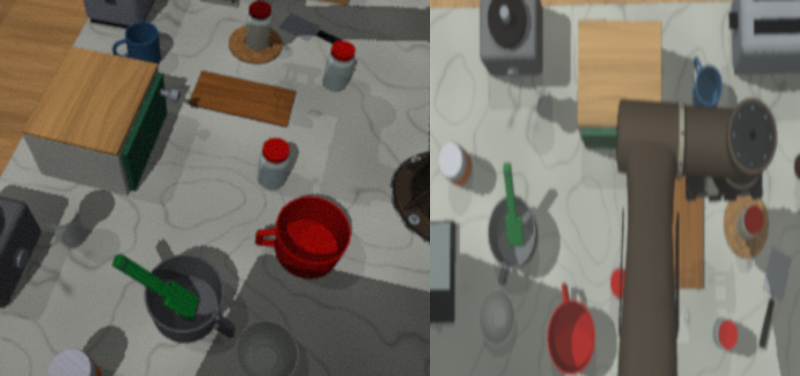

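The left panel shows the door flush with the cabinet at (145,130) and the jar upright on the trivet at (258,30). The scraper leans blade-down in the grey bowl at (160,285), with its handle out. The bowl is within 1 mm of where it began.

```bash
python3 -c "
from station import arm
print(arm.job_done())"
```

```text
the job is handed in; nothing more can be done
None
```

I handed the job in at about 33 s: the jar stands upright on the trivet, the scraper was laid on the board, re-gripped and now leans blade down in the grey bowl, and the cabinet door is shut; the bowl measured unmoved in the last pictures, and the grader has not reported a verdict.

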